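Take the oblong climate logger out of its push-push dock

ROBOT

A 6-joint arm with a two-finger parallel gripper is mounted at the origin on the work surface. World frame = base frame: x ahead of the robot, y to its left, z up, the work surface at z = 0. Lengths are in mm, angles in rad, forces in N, time in s.
With the tool pointing down it reaches from about 250 to 800 mm from the base axis. Payload 3.9 kg.
Tool frame: the origin (TCP) lies between the finger pads; the fingertips stand 14 mm ahead of it and the grasp point (between the pads) lies 5 mm behind it; z points along the fingers, y is the direction in which the jaws open and shut (so a half turn about z gives the same grasp; the last joint's range is limited). The gripper opens to 85 mm and grips with 20 to 120 N. Pads are 22 mm wide; open, the fingers measure 114 mm over their backs; the gripper's body (76 mm by 85 mm) begins 54 mm behind the grasp point. The pads swing forward as they close: fully open they stand 13 mm farther back than shut.
Start: joints at [-1.332, 0.26, -0.138, 1.173, 0, 1.571], TCP at [124.178, -510.093, 245.304] pointing down, gripper open.
Joint ranges: [-2.78, 2.78], [-0.83, 1.72], [-1.28, 1.37], [-1.9, 2.12], [-1.57, 1.48], [-3.14, 3.14]. Speed limits (rad/s): [2.57, 2.57, 3.14, 3.14, 3.14, 3.14].

INTERFACE

Orientations are given as a rotation vector (axis times angle).
In Python, from bench import * gives the robot as it stands.
- The arm moves only by the tool send_rows, never from a script. Its argument "rows" is one flat list of numbers, 5 for each row, row after row: the closure, from 0 (fully open) to 1 (shut), then the shift along the tool's x, y, z in m, then the turn about the tool's z in degrees. In form: [claw, dx, dy, dz, twist, claw, dx, dy, dz, twist, ...]. A call has 1 to 10 rows; each row shifts and turns the pose as measured when the row begins, along the tool's axes as they then stand; what a row does not reach is not made up. A row lasts 1/12 s, in which the tool goes at most 41.7 mm and 7.16 degrees, less where a joint would pass 70% of its speed; a pose out of reach is approached as far as the arm can. A call is refused whole if a number of a shift passes 0.0417 or a number of a turn 7.16, either way. A call with a gripper value outside its range is refused whole. The fingers move at their own pace and stop on an object; the grip force is fixed at half the most. Time passes only in rows, so rows that do not move let the fingers close. It gives the time, the measured TCP pose, the force and the opening at its end, in the units of the state.
- get_obs(): the state, without advancing time (a new reading comes with each control period).
- capture(name): name is "side" or "top" or "wrist"; returns the picture (400x640x3 uint8, red, green, blue); there is no depth.
- get_calibration(name): a dict with "camera_matrix" (3x3 intrinsics, pixels), "T" (4x4, takes a point from camera to world coordinates). Camera axes: x right, y down, z forward; pixel columns grow to the right and rows downward; lengths in mm; the calibration is good to about 2 mm. A picture is of the moment at which its call begins: read the wrist's pose just before it. get_calibration takes no time and is no camera call; for the wrist camera it gives the pose at the moment of the call.
- hand_in(): hands the job in, once; it reports no verdict.
The state is a dict: "time_s": time; "q": joint angles; "joint_vel": joint speeds; "tau": joint torques, N m; "position": TCP position; "eef_rot": TCP orientation; "contact_force": force on the tool from outside, world axes, zero at the start; "wrist_torque": the same for the moment, N m; "gripper_width": opening from 0.0 (shut) to 1.0 (fully open).
Only numpy, scipy, OpenCV 4.12 (cv2) and the standard library are available. Lean on these libraries where they do the work, as an engineer would, in place of code of your own. Each camera call takes 0.05 s, during which the arm holds its last target. There are 200 camera calls.

TASK

Collect the oblong climate logger from its dock on the growing bench: press it down until the push-push latch lets go, back off so that it springs up, then draw it up and out and set it down gently, standing upright, in the empty shallow white tray. Leave the round logger in the other dock alone.

Things in the scene. Friction and masses are not known exactly. Their poses are not given: they have to be found in the camera images.
- logger: Black oblong climate logger, 60 (x) x 40 (y) x 56 mm high, 120 g; origin at the centre of its underside, z up. It starts upright in a light grey dock, 120 x 100 mm, flat deck 71 mm above the table, its top only 2 mm above the deck. The bay is 2 mm wider all round: shut fingers can press its middle below the deck. Sprung up, its top is 103 mm above the table; grip it across the 40 mm (its y).
- lift_oblong (a joint): Height in m of the sprung plate under the oblong logger: 0 latched, negative when pressed deeper, +0.030 sprung up. Push-push: press 7 to 10 mm deeper (about 5 N; hard stop at 10 mm), let go, and it rises by itself in about 0.5 s, lifting the logger 30 mm and staying up. Pressed right down again, it latches again.
- tray: The empty shallow white plastic tray, fixed to the bench: 170 (its x) x 130 (its y) x 22 mm high outside, walls and floor 4 mm thick. Origin at the centre of its underside. It is the only tray with nothing in it; the trays with seedlings are not meant.
- round_logger: The logger to leave alone: a black round one, 48 mm across and 56 mm high, in a dock of the same kind. Origin at the centre of its underside.
Things that resemble listed ones, but are neither listed nor needed, are in the scene too. What is shaped like the logger but green or yellow is not meant. Leave any brown look-alike of the part that bears lift_oblong alone.

How it is judged:
By the outcome, as a careful person would: the job done as asked, in the order asked, and still so for the second after the job is handed in, with the robot touching nothing.
It also fails if it takes over 48 s, if anything falls off the work surface, if the arm or the gripper's body presses on something with over 40 N, if the wrist force passes 120 N, or if a joint passes its speed limit or range.

## Working session

There is one attempt and no reset: what is moved stays moved. The work goes in short steps, Python scripts to look and compute and a tool call to move; the robot and the scene stay as the last step left them, time stands still between calls to the robot, and variables do not carry over. Pictures are saved under pics/ and viewed, about 8 in all and at most 12, crops included, and the job is handed in when it is done.

Besides the shell and the picture viewer there is one more tool, called after "Request:" by a JSON object that holds its "name" and its "arguments", one argument or row to a line. send_rows: Moves the arm, as the interface text tells. Its arguments: {"type":"object","properties":{"rows":{"type":"array","items":{"type":"number"}}},"required":["rows"]}

```bash
mkdir -p pics; ls; python3 - <<'E'
from bench import *
import cv2,numpy as np
o=get_obs();print(o['time_s'],o['position'],o['eef_rot'],o['gripper_width'])
for n in ("top","side"):
    im=capture(n);cv2.imwrite(f"pics/{n}0.png",im[:,:,::-1]);c=get_calibration(n);print(n,c["camera_matrix"],np.round(c["T"],3))
E
```

```text
pics
0.0 [ 124.02595451 -509.46324023  244.45104711] [-3.11730185e+00 -3.73933514e-01  3.67899363e-04] 0.9980198293770373
top [[454.92132536   0.         322.45267706]
 [  0.         454.92132536 206.5299501 ]
 [  0.           0.           1.        ]] [[ 5.000000e-03 -9.930000e-01  1.210000e-01  4.166360e+02]
 [-1.000000e+00 -1.000000e-03  3.000000e-02 -7.814900e+01]
 [-3.000000e-02 -1.210000e-01 -9.920000e-01  1.211142e+03]
 [ 0.000000e+00  0.000000e+00  0.000000e+00  1.000000e+00]]
side [[412.91220201   0.         321.42858084]
 [  0.         412.91220201 202.3923718 ]
 [  0.           0.           1.        ]] [[ 9.91000e-01 -9.10000e-02  9.40000e-02  4.70054e+02]
 [-1.30000e-01 -6.29000e-01  7.66000e-01 -7.81091e+02]
 [-1.10000e-02 -7.72000e-01 -6.36000e-01  6.36824e+02]
 [ 0.00000e+00  0.00000e+00  0.00000e+00  1.00000e+00]]
```

View pics/top0.png

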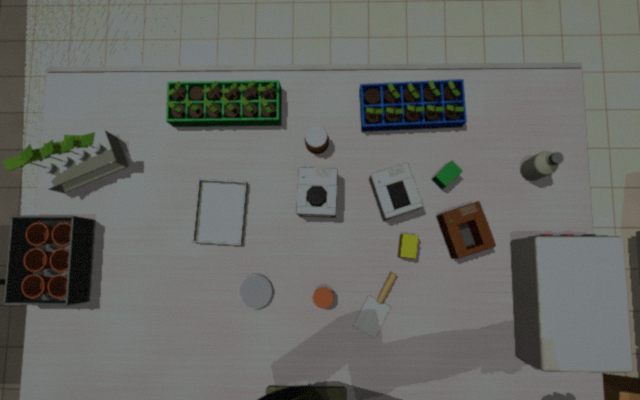

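View pics/side0.png

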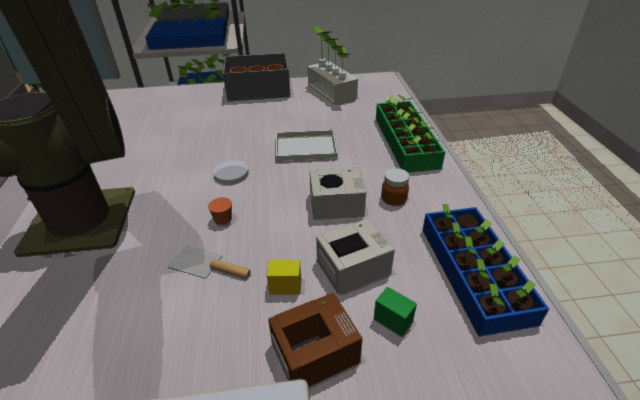

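Top view: the candidates for the logger are the black oblong one at (398,195) in the grey dock, the black round one at (317,196) in the other grey dock, the green block (447,175), the yellow block (409,246) and the brown empty dock (466,230). The black oblong one is meant. The empty white tray is at (221,213); the green and blue trays hold seedlings.

```bash
cat >h.py <<'E'
from bench import *
import cv2,numpy as np
from scipy.spatial.transform import Rotation as R
def ray(c,px,z):
    K,T=c["camera_matrix"],np.array(c["T"]); px=np.atleast_2d(px).astype(float)
    d=np.c_[(px[:,0]-K[0,2])/K[0,0],(px[:,1]-K[1,2])/K[1,1],np.ones(len(px))]@T[:3,:3].T
    return T[:3,3]+d*((z-T[2,3])/d[:,2])[:,None]
def proj(c,p):
    K,T=c["camera_matrix"],np.array(c["T"]); q=(np.atleast_2d(p)-T[:3,3])@T[:3,:3]
    return (q@K.T)[:,:2]/q[:,2:]
def blob(mask,near):
    cs,_=cv2.findContours(mask.astype(np.uint8),cv2.RETR_EXTERNAL,cv2.CHAIN_APPROX_NONE)
    cs=[k for k in cs if cv2.contourArea(k)>60]
    return min(cs,key=lambda k:np.hypot(*(k.reshape(-1,2).mean(0)-near)))
def rect(c,cont,z):
    P=ray(c,cont.reshape(-1,2),z)[:,:2].astype(np.float32)
    (x,y),(w,h),a=cv2.minAreaRect(P)
    if w<h: w,h,a=h,w,a+90
    a=(a+90)%180-90
    return np.round([x,y,w,h,a],1)   # a: direction of long side in world, deg
E
python3 - <<'E'
from h import *
c=get_calibration("top");im=cv2.imread("pics/top0.png");g=im.max(2)
m=(g<60)
print("log",rect(c,blob(m,(398,195)),73)); print("round",rect(c,blob(m,(317,196)),73))
for th in (150,165,180,195): 
    roi=np.zeros(g.shape,bool);roi[170:255,185:258]=1
    k=blob((g>th)&roi,(221,213));print(th,"tray",rect(c,k,22),cv2.contourArea(k))
print("side log",rect(get_calibration("side"),blob(cv2.imread("pics/side0.png").max(2)<60,(350,244)),73))
cv2.imwrite("pics/crop1.png",cv2.resize(im[150:260,180:500],None,fx=2.5,fy=2.5,interpolation=2))
o=get_obs();r=R.from_rotvec(o["eef_rot"]).as_matrix();print(r.round(3))
E
```

```text
log [ 585.3 -233.5   62.4   41.6   18.6]
round [ 5.831e+02 -2.700e+01  4.860e+01  4.560e+01  2.000e-01]Traceback (most recent call last):
  File "<stdin>", line 7, in <module>
  File "h.py", line 14, in blob
    return min(cs,key=lambda k:np.hypot(*(k.reshape(-1,2).mean(0)-near)))
ValueError: min() iterable argument is empty
```

```bash
python3 - <<'E'
from h import *
c=get_calibration("top");im=cv2.imread("pics/top0.png")
for p in ((221,213),(215,260),(196,213),(247,213),(300,175)): print(p,im[p[1],p[0]])
print(im[213,185:258].max(1))
print("side log",rect(get_calibration("side"),blob(cv2.imread("pics/side0.png").max(2)<50,(350,244)),73))
a=cv2.resize(im[150:260,340:500],None,fx=5,fy=5,interpolation=2)[:,:450]
b=cv2.resize(im[170:257,185:257],None,fx=4.8,fy=4.8,interpolation=2)
a=a[:b.shape[0]];b=b[:a.shape[0],:345]
cv2.imwrite("pics/crop1.png",np.clip(np.hstack([a,b]).astype(float)*1.4,0,255))
o=get_obs();r=R.from_rotvec(o["eef_rot"]).as_matrix();print(r.round(3))
E
```

```text
(221, 213) [130 126 122]
(215, 260) [114 116 118]
(196, 213) [71 72 69]
(247, 213) [92 93 92]
(300, 175) [130 127 121]
[124 124 126 123 124 126 123 125 123 124 111  72  52  70  91 103 122 129
 130 129 130 128 128 129 128 128 131 129 130 129 126 128 126 128 130 128
 130 127 131 125 131 130 129 127 130 129 131 126 129 131 130 129 129 127
 130 130 129 123  98  64  56  72  93 116 123 122 123 122 123 127 124 124
 123]
side log [ 587.2 -233.9   62.    40.5   17.9]
[[ 0.972  0.237 -0.   ]
 [ 0.237 -0.972  0.002]
 [ 0.    -0.002 -1.   ]][ WARN:0@0.092] global loadsave.cpp:1063 imwrite_ Unsupported depth image for selected encoder is fallbacked to CV_8U.
```

View pics/crop1.png

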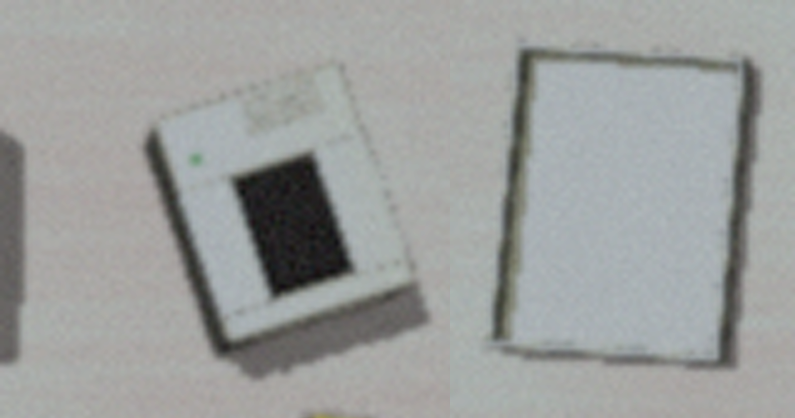

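Crop: the black oblong logger sits in the grey dock with the green light at about (195,158), and the white tray on the right is empty, with corners at (520,48), (745,60), (722,362) and (495,345). Moving above the logger.

Request:
{"name": "send_rows", "arguments": {
  "rows": [0,0.035,-0.008,0,-4.6,0,0.035,-0.008,0,0,0,0.035,-0.008,0,0,0,0.035,-0.008,0,0,0,0.035,-0.008,0,0,0,0.035,-0.008,0,0,0,0.035,-0.008,0,0,0,0.035,-0.008,0,0,0,0.035,-0.008,0,0,0,0.035,-0.008,0,0]
}}

```text
time_s: 0.93
position: [437.9, -321.8, 239.2]
eef_rot: [-3.098, -0.479, 0.011]
contact_force: [-0.0, -1.0, -0.3]
gripper_width: 1.0
```

```bash
cat >>h.py <<'E'
def to(x,y,z):
    o=get_obs();r=R.from_rotvec(o["eef_rot"]).as_matrix()
    print("t",o["time_s"],"pos",np.round(o["position"],1),"yaw",np.round(np.degrees(np.arctan2(r[1,0],r[0,0])),2),"tilt",np.round(r[:2,2],3),"F",np.round(o["contact_force"],1),"w",round(o["gripper_width"],3))
    print("need tool mm",np.round(r.T@(np.array([x,y,z])-o["position"]),1))
E
python3 - <<'E'
from h import *
to(586,-233.7,150)
c=get_calibration("top")
P=ray(c,[(199.6,180),(246.5,182.5),(241.9,245.4),(194.4,241.9)],22)[:,:2];print(P.round(1),P.mean(0))
d=P-np.roll(P,-1,0);print(np.hypot(*d.T),np.degrees(np.arctan2(d[:,1],d[:,0])))
E
```

```text
t 0.9333 pos [ 437.9 -321.8  239.2] yaw 17.58 tilt [-0.008  0.005] F [-0.  -1.  -0.3] w 1.0
need tool mm [168.3 -38.6  88.5]
[[632.3 287.2]
 [625.4 160.8]
 [458.3 168.8]
 [467.  294.7]] [545.74010969 227.8811044 ]
[126.51095309 167.33807568 126.26935127 165.44566183] [ 86.89817769  -2.72199962 -93.96144038 177.37093845]
```

Request:
{"name": "send_rows", "arguments": {
  "rows": [1,0.034,-0.008,0,-0.7,1,0.034,-0.008,0,0,1,0.034,-0.008,0.01,0,1,0.034,-0.008,0.02,0,1,0.025,-0.006,0.02,0,1,0.007,0,0.01,0,1,0,0,0,0]
}}

```text
time_s: 1.52
position: [597.7, -221.9, 173.5]
eef_rot: [-3.092, -0.513, 0.009]
contact_force: [0.5, 0.2, 0.4]
gripper_width: 0.006
```

```bash
python3 - <<'E'
from h import *
to(586,-233.7,110)
c=get_calibration("wrist");im=capture("wrist")
cv2.imwrite("pics/w1.png",im[:,:,::-1]);print(proj(c,(586,-233.7,73)))
m=im.max(2)
try: print(rect(c,blob(m<45,proj(c,(586,-233.7,73))[0]),73))
except Exception as e: print(e)
to(586,-233.7,110)
E
```

```text
t 1.5167 pos [ 597.7 -221.9  173.5] yaw 18.85 tilt [-0.007  0.006] F [0.5 0.2 0.4] w 0.006
need tool mm [-14.6   8.   63.5]
[[331.4978625  220.16387953]]
[ 560.4 -234.    30.2    7.5   19.1]
t 1.5667 pos [ 597.  -222.2  174.3] yaw 18.82 tilt [-0.007  0.007] F [-0.4 -0.6 -1.2] w 0.002
need tool mm [-13.8   7.9  64.3]
```

View pics/w1.png

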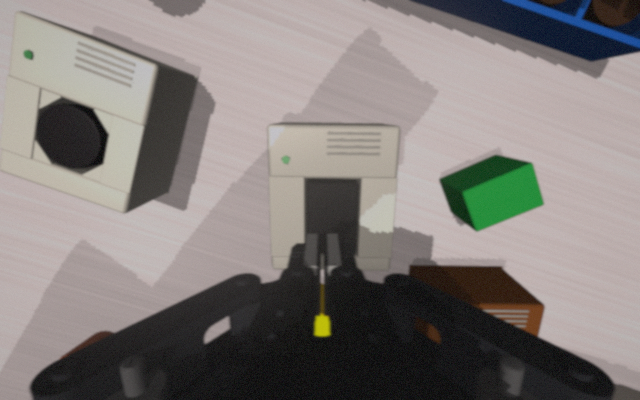

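The wrist view shows the fingers shut over the near half of the black logger (columns 304–360, far edge at row 179). I'll check the edges against the estimate.

```bash
python3 - <<'E'
from h import *
c=get_calibration("wrist");im=cv2.imread("pics/w1.png");g=im.max(2)
P=ray(c,[(304.5,178.5),(359.5,179),(304.5,220),(359,220)],73)[:,:2];print(P.round(1))
a=np.radians(18.5);u=np.array([np.cos(a),np.sin(a)]);v=np.array([-u[1],u[0]])
print("rel", ((P-[586,-233.7])@np.c_[u,v]).round(1))
E
```

```text
[[ 610.3 -203.2]
 [ 623.7 -243.4]
 [ 578.2 -213.6]
 [ 592.3 -254.8]]
rel [[ 32.8  21.2]
 [ 32.7 -21.1]
 [ -1.1  21.6]
 [ -0.7 -22. ]]
```

Request:
{"name": "send_rows", "arguments": {
  "rows": [1,-0.0135,0.008,0,0.4,1,0,0,0.02,0,1,0,0,0.02,0,1,0,0,0.02,0,1,0,0,0.005,0,1,0,0,0,0]
}}

```text
time_s: 2.07
position: [578.5, -244.6, 114.9]
eef_rot: [-3.103, -0.484, 0.007]
contact_force: [1.0, 0.0, 0.5]
gripper_width: 0.0
```

```bash
python3 -c "
from h import *
to(586.5,-233.5,87)"
```

```text
t 2.0667 pos [ 578.5 -244.6  114.9] yaw 17.73 tilt [-0.004  0.   ] F [1.  0.  0.5] w 0.0
need tool mm [11.1 -8.  27.9]
```

Request:
{"name": "send_rows", "arguments": {
  "rows": [1,0.008,-0.006,0,0,1,0.003,-0.002,0,0,1,0,0,0.008,0,1,0,0,0,0]
}}

```text
time_s: 2.4
position: [586.9, -236.3, 111.9]
eef_rot: [3.102, 0.476, 0.001]
contact_force: [0.0, 1.0, -0.2]
gripper_width: -0.0
```

```bash
python3 -c "
from h import *
to(586.5,-233.5,87)"
```

```text
t 2.4 pos [ 586.9 -236.3  111.9] yaw 17.46 tilt [ 0.001 -0.003] F [ 0.   1.  -0.2] w -0.0
need tool mm [ 0.5 -2.9 24.9]
```

Request:
{"name": "send_rows", "arguments": {
  "rows": [1,0,-0.0025,0.008,-0.9,1,0,0,0.008,0,1,0,0,0.005,0,1,0,0,0.002,0]
}}

```text
time_s: 2.73
position: [588.0, -233.6, 88.7]
eef_rot: [3.095, 0.505, 0.007]
contact_force: [0.3, 0.5, 0.2]
gripper_width: -0.001
```

```bash
python3 -c "
from h import *
to(586.5,-233.5,79)"
```

```text
t 2.7333 pos [ 588.  -233.6   88.7] yaw 18.54 tilt [ 0.005 -0.004] F [0.3 0.5 0.2] w -0.001
need tool mm [-1.4 -0.7  9.7]
```

Now press, slowly.

Request:
{"name": "send_rows", "arguments": {
  "rows": [1,-0.001,0,0.003,0,1,0,0,0.003,0,1,0,0,0.002,0,1,0,0,0.002,0,1,0,0,0.001,0,1,0,0,0.001,0]
}}

```text
time_s: 3.23
position: [587.8, -233.8, 78.6]
eef_rot: [3.095, 0.506, 0.011]
contact_force: [-2.1, 1.2, 4.4]
gripper_width: 0.0
```

```bash
python3 -c "
from h import *
to(586.5,-233.5,79)"
```

```text
t 3.2333 pos [ 587.8 -233.8   78.6] yaw 18.58 tilt [ 0.008 -0.005] F [-2.1  1.2  4.4] w 0.0
need tool mm [-1.2 -0.7 -0.4]
```

Request:
{"name": "send_rows", "arguments": {
  "rows": [1,0,0,0.0005,0,1,0,0,-0.005,0,1,0,0,-0.02,0,1,0,0,-0.02,0,1,0,0,-0.02,0,1,0,0,-0.015,0,0,0,0,0,0,0,0,0,0,0,0,0,0,0,0,0,0,0,0,0]
}}

```text
time_s: 4.07
position: [585.6, -233.6, 156.9]
eef_rot: [3.097, 0.506, 0.002]
contact_force: [0.2, 0.5, -0.2]
gripper_width: 0.561
```

```bash
python3 - <<'E'
from h import *
to(586.5,-233.5,108)
cs=get_calibration("side");s=capture("side");w=capture("wrist")
cv2.imwrite("pics/s2.png",np.hstack([cv2.resize(s[170:300,280:440],(480,390)),cv2.resize(w[100:330,240:420],(305,390))])[:,:,::-1])
to(586.5,-233.5,108)
E
```

```text
t 4.0667 pos [ 585.6 -233.6  156.9] yaw 18.55 tilt [ 0.002 -0.004] F [ 0.2  0.5 -0.2] w 0.561
need tool mm [ 0.9  0.  48.9]
t 4.1667 pos [ 585.3 -233.4  156.7] yaw 18.56 tilt [ 0.001 -0.003] F [-0.2 -0.9 -0.5] w 0.737
need tool mm [ 1.1  0.3 48.7]
```

View pics/s2.png

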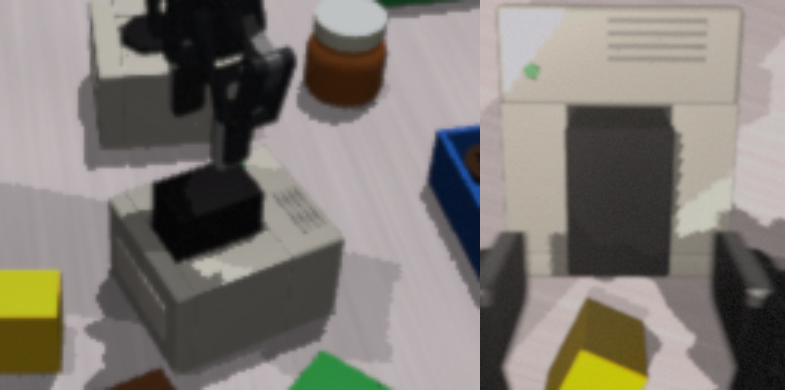

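The logger has sprung up (side: black block standing well above the deck at about (205,210)); in the wrist view it is centred between the open fingers. Descending to grip.

Request:
{"name": "send_rows", "arguments": {
  "rows": [0,0.001,0,0.015,0,0,0,0,0.018,0,0,0,0,0.015,0,0,0,0,0.01,0,0,0,0,0.003,0,0,0,0,0,0]
}}

```text
time_s: 4.67
position: [584.6, -232.6, 89.6]
eef_rot: [3.1, 0.506, -0.006]
contact_force: [0.4, 0.3, 1.3]
gripper_width: 1.003
```

```bash
python3 -c "
from h import *
to(586.5,-233.5,89)"
```

```text
t 4.6667 pos [ 584.6 -232.6   89.6] yaw 18.55 tilt [-0.004 -0.001] F [0.4 0.3 1.3] w 1.003
need tool mm [1.5 1.4 0.6]
```

Request:
{"name": "send_rows", "arguments": {
  "rows": [0,0.0015,0.001,0,0,0.7,0,0,0,0,1,0,0,0,0,1,0,0,0,0,1,0,0,0,0,1,0,0,0,0,1,0,0,0,0,1,0,0,0,0]
}}

```text
time_s: 5.33
position: [588.2, -233.7, 92.6]
eef_rot: [3.098, 0.506, -0.001]
contact_force: [0.6, 0.6, -1.2]
gripper_width: 0.454
```

```bash
python3 -c "
from h import *
to(586.5,-233.5,89)"
```

```text
t 5.3333 pos [ 588.2 -233.7   92.6] yaw 18.56 tilt [ 0.    -0.003] F [ 0.6  0.6 -1.2] w 0.454
need tool mm [-1.5 -0.8  3.6]
```

Request:
{"name": "send_rows", "arguments": {
  "rows": [1,0,0,-0.005,0,1,0,0,-0.015,0,1,0,0,-0.02,0,1,0,0,-0.02,0,1,0,0,-0.02,0,1,0,0,-0.015,0,1,0,0,0,0,1,0,0,0,0]
}}

```text
time_s: 6.0
position: [586.3, -232.7, 190.9]
eef_rot: [3.1, 0.506, -0.007]
contact_force: [0.2, 0.3, -2.3]
gripper_width: 0.457
```

```bash
python3 - <<'E'
from h import *
to(546,228,190)
s=capture("side");cv2.imwrite("pics/s3.png",cv2.resize(s[100:300,260:460],(600,600),interpolation=2)[:,:,::-1])
to(546,228,190)
E
```

```text
t 6.0 pos [ 586.3 -232.7  190.9] yaw 18.56 tilt [-0.005 -0.001] F [ 0.2  0.3 -2.3] w 0.457
need tool mm [ 108.4 -449.6    0.7]
t 6.05 pos [ 586.4 -232.8  190.9] yaw 18.55 tilt [-0.004 -0.001] F [-0.4  0.  -0.8] w 0.456
need tool mm [ 108.3 -449.7    0.6]
```

View pics/s3.png

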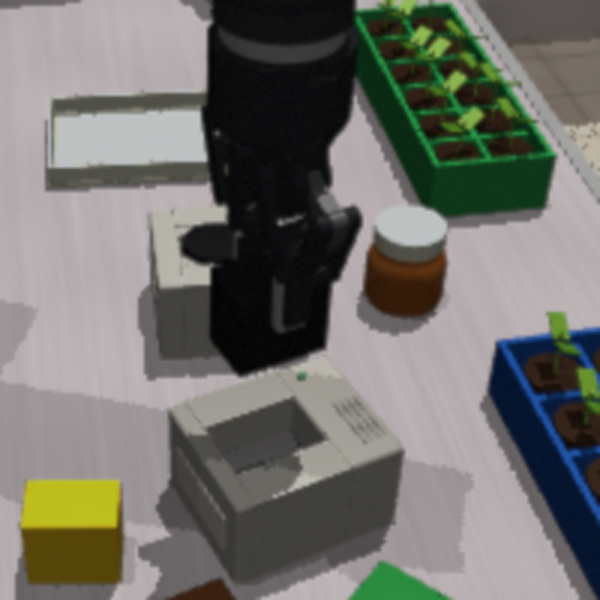

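The dock's bay is empty and the logger hangs upright in the gripper, its lowest corner at crop (243,372). Carrying it to the tray.

Request:
{"name": "send_rows", "arguments": {
  "rows": [1,0.003,-0.012,0,0,1,0.006,-0.026,0,0,1,0.008,-0.034,0,0,1,0.008,-0.034,0,0,1,0.008,-0.034,0,0,1,0.008,-0.034,0,0,1,0.008,-0.034,0,0,1,0.008,-0.034,0,0,1,0.008,-0.034,0,0,1,0.008,-0.034,0,0]
}}

```text
time_s: 6.88
position: [547.0, 96.8, 176.9]
eef_rot: [-3.098, -0.486, 0.039]
contact_force: [0.7, -0.2, -1.8]
gripper_width: 0.452
```

```bash
python3 - <<'E'
from h import *
to(546,228,150)
c=get_calibration("side")
for z in (140,144,148,152): print(z,proj(c,(564.3,-261.3,z)).round(1))
E
```

```text
t 6.8833 pos [547.   96.8 176.9] yaw 17.85 tilt [-0.025  0.001] F [ 0.7 -0.2 -1.8] w 0.452
need tool mm [  39.9 -125.    27.1]
140 [[339.2 229.7]]
144 [[339.2 228. ]]
148 [[339.3 226.3]]
152 [[339.3 224.6]]
```

Request:
{"name": "send_rows", "arguments": {
  "rows": [1,0.009,-0.028,0,0,1,0.009,-0.028,0,0,1,0.008,-0.02,0,0,1,0.005,-0.012,0,0,1,0.002,-0.005,0,0,1,0,0,0,0,1,0,0,0,0,1,0,0,0,0]
}}

```text
time_s: 7.55
position: [540.6, 199.3, 167.9]
eef_rot: [-3.081, -0.531, 0.07]
contact_force: [-0.3, 0.1, -0.9]
gripper_width: 0.454
```

```bash
python3 -c "
from h import *
to(546,228,80)"
```

```text
t 7.55 pos [540.6 199.3 167.9] yaw 19.57 tilt [-0.047  0.007] F [-0.3  0.1 -0.9] w 0.454
need tool mm [ 18.4 -23.3  87.7]
```

Request:
{"name": "send_rows", "arguments": {
  "rows": [1,0.004,-0.005,0.005,0,1,0.004,-0.005,0.005,0,1,0.004,-0.005,0.005,0,1,0.004,-0.005,0.005,0,1,0.002,-0.003,0.005,0]
}}

```text
time_s: 7.97
position: [554.3, 214.3, 141.5]
eef_rot: [-3.069, -0.546, 0.07]
contact_force: [-0.0, 0.4, -1.4]
gripper_width: 0.458
```

```bash
python3 -c "
from h import *
to(546,228,80)"
```

```text
t 7.9667 pos [554.3 214.3 141.5] yaw 20.22 tilt [-0.049  0.016] F [-0.   0.4 -1.4] w 0.458
need tool mm [ -0.6 -13.8  62.1]
```

Request:
{"name": "send_rows", "arguments": {
  "rows": [1,0,0,-0.01,0,1,0,0,-0.01,0,1,0,0,-0.01,0,1,0,0,-0.01,0]
}}

```text
time_s: 8.3
position: [554.3, 213.2, 180.0]
eef_rot: [-3.07, -0.547, 0.084]
contact_force: [0.9, 0.1, -1.5]
gripper_width: 0.453
```

```bash
python3 -c "
from h import *
to(546,228,80)"
```

```text
t 8.3 pos [554.3 213.2 180. ] yaw 20.24 tilt [-0.057  0.013] F [ 0.9  0.1 -1.5] w 0.453
need tool mm [  2.2 -13.6 100.5]
```

Request:
{"name": "send_rows", "arguments": {
  "rows": [1,0,0.03,0,0,1,0,0.036,0,0,1,0,0.036,0,0,1,0,0.036,0,0,1,0,0.02,0,0,1,0,0,0,0]
}}

```text
time_s: 8.8
position: [616.2, 62.8, 187.2]
eef_rot: [-3.068, -0.558, 0.057]
contact_force: [0.2, 0.5, -1.3]
gripper_width: 0.454
```

```bash
python3 -c "
from h import *
to(546,228,150)"
```

```text
t 8.8 pos [616.2  62.8 187.2] yaw 20.65 tilt [-0.04   0.016] F [ 0.2  0.5 -1.3] w 0.454
need tool mm [  -6.2 -178.1   42.6]
```

Request:
{"name": "send_rows", "arguments": {
  "rows": [1,0,-0.01,0,0,1,0,-0.01,0,0,1,0,-0.01,0,0,1,0,-0.01,0,0,1,0,-0.01,0,0,1,0,-0.01,0,0,1,0,-0.01,0,0,1,0,-0.01,0,0]
}}

```text
time_s: 9.47
position: [583.8, 149.3, 193.6]
eef_rot: [-3.064, -0.564, 0.053]
contact_force: [-0.3, 0.9, -1.7]
gripper_width: 0.453
```

```bash
python3 -c "
from h import *
to(546,228,150)"
```

```text
t 9.4667 pos [583.8 149.3 193.6] yaw 20.88 tilt [-0.038  0.019] F [-0.3  0.9 -1.7] w 0.453
need tool mm [ -6.  -85.6  46.5]
```

Request:
{"name": "send_rows", "arguments": {
  "rows": [1,0,0.036,0,0,1,0,0.038,0,0,1,0,0.038,0,0,1,0,0.038,0,0,1,0,0.038,0,0,1,0,0.038,0,0,1,0,0.038,0,0,1,0,0.02,0,0,1,0,0,0,0]
}}

```text
time_s: 10.22
position: [689.8, -108.4, 182.6]
eef_rot: [-3.055, -0.597, 0.053]
contact_force: [0.4, -0.5, -2.3]
gripper_width: 0.46
```

```bash
python3 -c "
from h import *
to(546,228,150)"
```

```text
t 10.2167 pos [ 689.8 -108.4  182.6] yaw 22.13 tilt [-0.039  0.021] F [ 0.4 -0.5 -2.3] w 0.46
need tool mm [  -5.5 -364.5   45.3]
```

Request:
{"name": "send_rows", "arguments": {
  "rows": [1,-0.036,0,0,0,1,-0.038,0,0,0,1,-0.038,0,0,0,1,-0.02,0,0,0,1,0,0,0,0]
}}

```text
time_s: 10.63
position: [564.4, -154.8, 180.8]
eef_rot: [-3.051, -0.6, 0.058]
contact_force: [-0.7, 0.2, -0.9]
gripper_width: 0.457
```

```bash
python3 -c "
from h import *
to(546,228,150)"
```

```text
t 10.6333 pos [ 564.4 -154.8  180.8] yaw 22.29 tilt [-0.043  0.024] F [-0.7  0.2 -0.9] w 0.457
need tool mm [ 129.  -359.9   40.7]
```

Request:
{"name": "send_rows", "arguments": {
  "rows": [1,0,-0.015,0,0,1,0,-0.015,0,0,1,0,-0.015,0,0,1,0,-0.015,0,0,1,0,-0.015,0,0,1,0,-0.015,0,0,1,0,-0.015,0,0,1,0,-0.015,0,0,1,0,-0.015,0,0]
}}

```text
time_s: 11.38
position: [512.5, -13.4, 187.0]
eef_rot: [-3.048, -0.61, 0.05]
contact_force: [0.3, 0.8, -1.1]
gripper_width: 0.456
```

```bash
python3 -c "
from h import *
to(546,228,150)"
```

```text
t 11.3833 pos [512.5 -13.4 187. ] yaw 22.65 tilt [-0.038  0.026] F [ 0.3  0.8 -1.1] w 0.456
need tool mm [ 124.8 -208.4   41.9]
```

Request:
{"name": "send_rows", "arguments": {
  "rows": [1,0.009,-0.015,0,0,1,0.009,-0.015,0,0,1,0.009,-0.015,0,0,1,0.009,-0.015,0,0,1,0.009,-0.015,0,0,1,0.009,-0.015,0,0,1,0.009,-0.015,0,0,1,0.009,-0.015,0,0,1,0.009,-0.015,0,0,1,0.009,-0.015,0,0]
}}

```text
time_s: 12.22
position: [531.0, 186.8, 192.4]
eef_rot: [-3.04, -0.638, 0.046]
contact_force: [0.1, 0.1, -2.7]
gripper_width: 0.454
```

```bash
python3 -c "
from h import *
to(546,228,120)"
```

```text
t 12.2167 pos [531.  186.8 192.4] yaw 23.73 tilt [-0.036  0.028] F [ 0.1  0.1 -2.7] w 0.454
need tool mm [ 31.8 -28.7  73. ]
```

Request:
{"name": "send_rows", "arguments": {
  "rows": [1,0.008,-0.008,0.012,0,1,0.008,-0.007,0.012,0,1,0.006,-0.004,0.012,0,1,0.001,0,0.012,0,1,0,0,0.012,0,1,0,0,0.01,0,1,0,0,0,0]
}}

```text
time_s: 12.8
position: [540.3, 226.6, 112.9]
eef_rot: [-3.036, -0.655, 0.049]
contact_force: [0.5, -0.1, -1.7]
gripper_width: 0.457
```

```bash
python3 -c "
from h import *
to(546,228,60)"
```

```text
t 12.8 pos [540.3 226.6 112.9] yaw 24.36 tilt [-0.038  0.028] F [ 0.5 -0.1 -1.7] w 0.457
need tool mm [ 6.9  3.3 52.7]
```

Request:
{"name": "send_rows", "arguments": {
  "rows": [1,0.005,0.002,0.01,0,1,0.001,0,0.01,0,1,0,0,0.01,0,1,0,0,0.008,0,1,0,0,0.004,0,1,0,0,0,0]
}}

```text
time_s: 13.3
position: [545.2, 227.3, 63.7]
eef_rot: [-3.038, -0.652, 0.054]
contact_force: [0.1, 1.0, -1.2]
gripper_width: 0.454
```

```bash
python3 - <<'E'
from h import *
to(546,228,47)
s=capture("side");w=capture("wrist");cv2.imwrite("pics/s4.png",np.hstack([cv2.resize(s[70:190,240:370],(390,360),interpolation=2),cv2.resize(w,None,fx=.64,fy=.9)])[:,:,::-1])
E
```

```text
t 13.3 pos [545.2 227.3  63.7] yaw 24.24 tilt [-0.041  0.026] F [ 0.1  1.  -1.2] w 0.454
need tool mm [ 1.5  0.4 16.7]
```

View pics/s4.png

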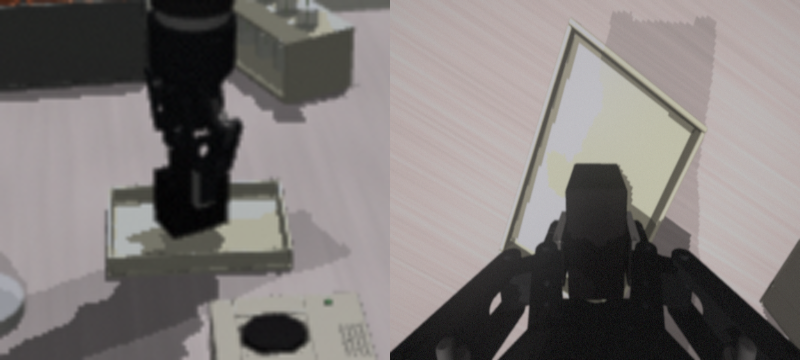

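The logger hangs over the middle of the empty tray, tilted slightly. Lowering it slowly until the force shows contact.

Request:
{"name": "send_rows", "arguments": {
  "rows": [1,0,0,0.005,0,1,0,0,0.004,0,1,0,0,0.002,0,1,0,0,0.001,0]
}}

```text
time_s: 13.73
position: [547.2, 228.5, 54.1]
eef_rot: [-3.037, -0.651, 0.045]
contact_force: [-0.7, -0.8, -1.7]
gripper_width: 0.459
```

Request:
{"name": "send_rows", "arguments": {
  "rows": [1,0,0,0.0015,0,1,0,0,0.0005,0]
}}

```text
time_s: 13.9
position: [547.2, 228.7, 52.1]
eef_rot: [-3.037, -0.651, 0.044]
contact_force: [-0.0, -0.7, -1.8]
gripper_width: 0.452
```

Request:
{"name": "send_rows", "arguments": {
  "rows": [1,0,0,0.0015,0,1,0,0,0.0005,0]
}}

```text
time_s: 14.07
position: [547.3, 228.8, 50.2]
eef_rot: [-3.037, -0.651, 0.043]
contact_force: [-0.6, -1.3, -2.0]
gripper_width: 0.459
```

Request:
{"name": "send_rows", "arguments": {
  "rows": [1,0,0,0.001,0,1,0,0,0.0005,0]
}}

```text
time_s: 14.23
position: [547.2, 228.9, 50.0]
eef_rot: [-3.037, -0.651, 0.042]
contact_force: [-1.0, -0.5, 1.2]
gripper_width: 0.452
```

Request:
{"name": "send_rows", "arguments": {
  "rows": [1,0,0,0.001,0,1,0,0,0.0005,0]
}}

```text
time_s: 14.4
position: [547.2, 228.9, 50.0]
eef_rot: [-3.037, -0.651, 0.041]
contact_force: [-1.6, -0.7, 2.4]
gripper_width: 0.453
```

Request:
{"name": "send_rows", "arguments": {
  "rows": [1,0,0,0.002,0,1,0,0,0.003,0,1,0,0,0.003,0]
}}

```text
time_s: 14.65
position: [547.0, 228.9, 49.6]
eef_rot: [-3.038, -0.65, 0.036]
contact_force: [-7.5, -1.9, 21.1]
gripper_width: 0.458
```

```bash
python3 -c "
from h import *
to(546,228,47)"
```

```text
t 14.65 pos [547.  228.9  49.6] yaw 24.18 tilt [-0.03   0.029] F [-7.5 -1.9 21.1] w 0.458
need tool mm [-1.2  0.5  2.6]
```

Request:
{"name": "send_rows", "arguments": {
  "rows": [1,0,0,0,0,1,0,0,0,0,0.52,0,0,0,0,0.5,0,0,0,0,0.45,0,0,0,0,0.35,0,0,0,0,0.2,0,0,0,0,0.1,0,0,0,0]
}}

```text
time_s: 15.32
position: [548.0, 229.5, 49.7]
eef_rot: [-3.037, -0.65, 0.032]
contact_force: [-0.9, 0.4, -0.9]
gripper_width: 0.891
```

```bash
python3 -c "
from h import *
to(546,228,47)"
```

```text
t 15.3167 pos [548.  229.5  49.7] yaw 24.19 tilt [-0.028  0.031] F [-0.9  0.4 -0.9] w 0.891
need tool mm [-2.5  0.7  2.7]
```

Request:
{"name": "send_rows", "arguments": {
  "rows": [0,0,0,-0.005,0,0,0,0,-0.01,0,0,0,0,-0.02,0,0,0,0,-0.025,0,0,0,0,-0.025,0,0,0,0,-0.025,0,0,0,0,-0.025,0,0,0,0,-0.015,0,0,-0.03,0,0,0,0,-0.03,0,0,0]
}}

```text
time_s: 16.15
position: [502.1, 201.6, 213.4]
eef_rot: [-3.036, -0.651, 0.021]
contact_force: [-1.0, -0.5, -0.9]
gripper_width: 1.002
```

Request:
{"name": "send_rows", "arguments": {
  "rows": [0,-0.035,0,0,0,0,-0.035,0,0,0,0,-0.035,0,0,0,0,0,0,0,0,0,0,0,0,0]
}}

```text
time_s: 16.57
position: [397.4, 154.5, 218.8]
eef_rot: [-3.036, -0.65, 0.015]
contact_force: [0.5, 1.5, -0.7]
gripper_width: 1.002
```

```bash
python3 - <<'E'
from h import *
to(546,228,47)
s=capture("side");t=capture("top");ct=get_calibration("top")
cv2.imwrite("pics/s5.png",np.hstack([cv2.resize(s[100:260,240:400],(400,400),interpolation=2),cv2.resize(t[150:260,180:290],(400,400),interpolation=2)])[:,:,::-1])
try: print("round",rect(ct,blob(t.max(2)<60,(317,196)),73)); print("logger top",rect(ct,blob(t.max(2)<60,proj(ct,(546,228,60))[0]),60))
except Exception as e: print(e)
E
```

```text
t 16.5667 pos [397.4 154.5 218.8] yaw 24.17 tilt [-0.017  0.034] F [ 0.5  1.5 -0.7] w 1.002
need tool mm [165.9   0.3 171.7]
round [ 5.818e+02 -2.700e+01  4.610e+01  4.560e+01  2.000e-01]
logger top [542.8 221.4  66.   47.6  24.6]
```

View pics/s5.png

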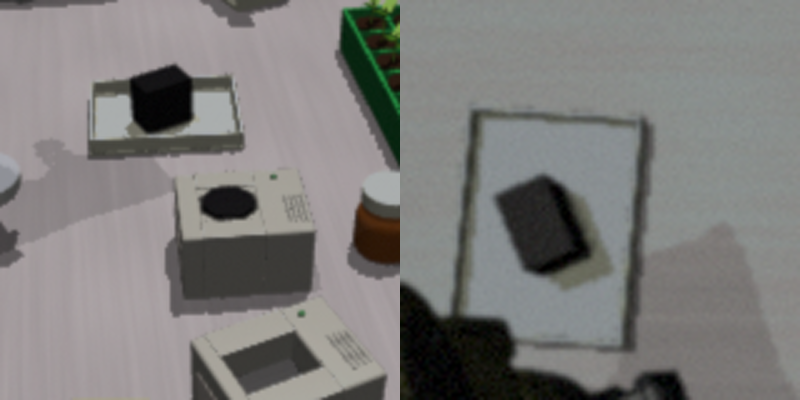

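The logger stands upright in the tray, clear of its walls. The dock is empty, the round logger hasn't moved, and the arm is clear.

```bash
python3 -c "
from bench import *
print(hand_in())"
```

```text
the job is handed in; nothing more can be done
None
```

The black oblong logger is standing upright in the empty white tray, and I handed the job in at about 17 s.

I pressed it down about 8 mm with shut fingers, at roughly 4–5 N, and backed off. It sprang up, so I gripped it across its 40 mm side, lifted it out, carried it over and released it on the tray floor.

**Last checks:** In the final side and top pictures:
- The logger is upright near the middle of the tray, clear of the walls.
- The oblong dock's bay is empty.
- The round logger is within about 1.5 mm of its first measured place, which is measuring noise.
- The gripper was open and touching nothing.

**What went less well:**
- **Tilt:** Fast sideways travel tilted the tool by about 2.5–3°. Moving back and forth to cancel this only partly worked.
- **Set-down:** One lower corner of the logger therefore touched the floor first. I pressed it toward level, with a peak of about 21 N at the wrist, then eased off before opening the fingers, so it may have settled by a millimetre or two.

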